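# Index the dosing carousel and draw its plunger for the leak test

### The arm

A 6-joint arm with a two-finger parallel gripper is mounted at the origin on the work surface. World frame = base frame: x ahead of the robot, y to its left, z up, the work surface at z = 0. Lengths are in mm, angles in rad, forces in N, time in s.
With the tool pointing down it reaches from about 350 to 975 mm from the base axis. Payload 7.1 kg.
Tool frame: the origin (TCP) lies on the centre line of the jaws, within the pads' length; the fingertips stand 25 mm ahead of it and the grasp point (between the pads) lies 6 mm ahead of it (ctrl.nose_length is the distance from the TCP to the fingertips, in mm); x points along the fingers, y is the direction in which the jaws open and shut, and the axes are right-handed (so a half turn about x gives the same grasp; the last joint's range is limited). The gripper opens to 88 mm and grips with 3 to 60 N. Pads are 20 mm wide; open, the fingers measure 115 mm over their backs; the gripper's body (75 mm by 178 mm) begins 61 mm behind the grasp point.
Start: joints at [-1.276, 0.423, 1.63, -0, 1.089, -0.019], TCP at [192.94, -594.457, 219.075] pointing down, gripper open.
Joint ranges: [-3, 3], [-0.9, 2.11], [0.09, 2.58], [-1.31, 4.45], [0.11, 2.69], [-2.54, 2.54]. Speed limits (rad/s): [2.39, 2.39, 3.01, 3.14, 3.14, 3.14].

### API

Orientations are given as a rotation vector (axis times angle).
In Python, from workcell import ctrl gives the robot as it stands.
- The arm moves only by the tool arm_command, never from a script. Its argument "deltas" is a list of rows, each a list of 4 numbers: the shift along the tool's x, y, z in m, then the turn about the tool's x in rad. In form: [[tx, ty, tz, yaw], ...]. A call has 1 to 10 rows; each row shifts and turns the pose as measured when the row begins, along the tool's axes as they then stand; what a row does not reach is not made up. A row lasts 1/10 s, in which the tool goes at most 50 mm and 8.59 degrees, less where a joint would pass 70% of its speed; a pose out of reach is approached as far as the arm can. A call is refused whole if a number of a shift passes 0.05 or a number of a turn 0.15, either way. A call with a gripper value outside its range is refused whole. "hand" is the finger opening in m, from 0 to 0.0878, set as the call begins (left out, the last holds). The fingers move at their own pace and stop on an object; the grip force is fixed at half the most. Time passes only in rows, so rows that do not move let the fingers close. It gives the time, the measured TCP pose, the force and the opening at its end, in the units of the state.
- ctrl.get_obs(): the state, without advancing time (a new reading comes with each control period).
- ctrl.get_image(name): name is "side" or "top"; returns the picture (480x640x3 uint8, red, green, blue); there is no depth.
- ctrl.get_calibration(name): a dict with "fx", "fy", "cx", "cy" (pixels), "dist" ([k1, k2, p1, p2, k3] as OpenCV has them; the pictures are not rectified), "R" (3x3) and "t" (3): a world point X has camera coordinates R X + t. Camera axes: x right, y down, z forward; pixel columns grow to the right and rows downward; lengths in mm; the calibration is good to about 2 mm. A picture is of the moment at which its call begins. get_calibration takes no time and is no camera call.
- ctrl.close_job(): hands the job in, once; it reports no verdict.
The state is a dict: "t": time; "qpos": joint angles; "qvel": joint speeds; "joint_torque": joint torques, N m; "ee_pos": TCP position; "orientation": TCP orientation; "ft_force": force on the tool from outside, world axes, zero at the start; "moment": the same for the moment, N m; "width": finger opening in mm.
Only numpy, scipy, OpenCV 4.12 (cv2) and the standard library are available. Lean on these libraries where they do the work, as an engineer would, in place of code of your own. Each camera call takes 0.05 s, during which the arm holds its last target.

### The job

Get the green-knobbed dosing plunger ready for its leak test: turn the carousel (black handle) until the barrel with the green plunger clicks into its detent in front of the yellow draw-port pointer. Then pull the green plunger straight up about 32 mm, so that its whole yellow band shows above the barrel while the black band below it stays hidden, and finish while still holding it there in the gripper. Do not jam or force the plunger in its bore or pull it out, leave the red plunger seated, and do not disturb the other things on the table.

Things in the scene. Friction and masses are not known exactly. Their poses are not given: they have to be found in the camera images.
- carousel (a joint): angle of the carousel disc, rad, + anticlockwise seen from above; 0 at the start, the handle opposite the yellow pointer. Light friction; stops at -0.83 and +0.83; spring detents at -0.785 and +0.785 (45 degrees each way). About 0.12 to 0.06 rad before each, the spring must be pushed over a bump (some 4 N at the handle); nearer than that it draws the disc in once the handle is let go.
- carousel_axis (a point): on the carousel's upright axis, at the top face of the white disc (210 mm across), 61 mm above the table. x points away from the yellow pointer, z up. The fixed blue base is 250 mm across, 44 mm high, with blocks out to 165 mm from the axis at -x (pointer, 53 mm high) and +y (detent pawl, 62 mm high).
- handle (a point): centre of the carousel's black handle, an upright round post 18 mm in diameter and 56 mm high, standing on the disc 85 mm from the axis; this point is 34 mm above the disc, 22 mm below the post's top, 95 mm above the table. It goes round with the disc.
- draw_spot (a point): fixed point 70 mm from the axis towards the yellow pointer, 153 mm above the table: a barrel in its detent has its bore upright through this point; z points up along it. A seated plunger there has its knob's centre 2 mm above this point. The disc turns whichever way brings the green plunger here.
- green_knob (a point): centre of the green knob (upright cylinder, 24 mm in diameter, 24 mm high) of the plunger to draw: aluminium rod 16 mm in diameter, 100 mm long with the knob, 80 to 180 g, loose in its barrel; z up along it. Seated, this point is 155 mm above the table, the knob's underside 16 mm above the barrel; a yellow band lies 20 to 27 mm below the barrel's top, a black band from 37 mm down.
- red_knob (a point): centre of the red knob of the other plunger, same size, to be left seated. The two barrels are grey blocks 40 mm square, tops 127 mm above the table, with bores 17.2 mm wide and 60 mm deep, 70 mm from the carousel's axis and 45 degrees to either side of the point opposite the handle; either may hold the green plunger.
- flask: small conical glass flask with an aluminium cap, 100 mm across, 128 mm high; origin at the centre of its underside. Leave alone.
- dropper: amber bottle, 40 mm across, 85 mm high, origin at the centre of its underside. Leave alone.
- jar: glass jar, 72 mm across, 90 mm high, origin at the centre of its underside. Leave alone.
- stopper: orange stopper, 36 mm across, 30 mm high, origin at the centre of its underside. Leave alone.
- spoon: spoon lying flat, 170 mm long; origin at the middle. Leave alone.
- beaker: clear beaker, 70 mm across, 85 mm high, origin at the centre of its underside. Leave alone.
Things that resemble listed ones, but are neither listed nor needed, are in the scene too. What is shaped like the part that bears green_knob but white is not meant.

How it is judged:
By the outcome, as a careful person would: the job done as asked, in the order asked, and still so for the second after the job is handed in, while the arm keeps its last pose, push and grip.
It also fails if it takes over 45 s, if anything falls off the work surface, if the arm or the gripper's body presses on something with over 40 N, if the wrist force passes 120 N, or if a joint passes its speed limit or range.

## Working session

There is one attempt and no reset: what is moved stays moved. The work goes in short steps, Python scripts to look and compute and a tool call to move; the robot and the scene stay as the last step left them, time stands still between calls to the robot, and variables do not carry over. Pictures are saved under pics/ and viewed, and the job is handed in when it is done.

Besides the shell and the picture viewer there is one more tool, called after "Emit:" by a JSON object that holds its "method" and its "body". arm_command: Moves the arm, as the interface text tells. Its arguments: {"type":"object","properties":{"deltas":{"type":"array","items":{"type":"array","items":{"type":"number"}}},"hand":{"type":"number"}},"required":["deltas"]}

```bash
mkdir -p pics; ls
python3 - <<'E'
from workcell import ctrl
import cv2,numpy as np
for n in("side","top"):
    im=ctrl.get_image(n); cv2.imwrite(f"pics/{n}0.png",im[:,:,::-1])
    c=ctrl.get_calibration(n); print(n,c)
print(ctrl.get_obs())
E
```

```text
pics
side {'fx': 485.87082987710204, 'fy': 485.87082987710204, 'cx': 321.8509799476065, 'cy': 240.93715399531857, 'dist': array([0.01833202, 0.        , 0.        , 0.        , 0.        ]), 'R': array([[-0.98023238, -0.19782887, -0.00286627],
       [-0.09853196,  0.50068138, -0.86000559],
       [ 0.17156902, -0.84272291, -0.51027656]]), 't': array([ 538.69812441,  158.87259701, 1135.38998248])}
top {'fx': 435.56951948475245, 'fy': 435.56951948475245, 'cx': 320.5160331322837, 'cy': 239.9149238148638, 'dist': array([0.03300751, 0.        , 0.        , 0.        , 0.        ]), 'R': array([[ 0.0168901 , -0.99945447,  0.02838112],
       [-0.98423532, -0.02161759, -0.1755378 ],
       [ 0.17605557, -0.02496885, -0.98406351]]), 't': array([ -41.92877579,  599.79458252, 1108.17094791])}
{'t': 0.1, 'qpos': array([-1.27597452e+00,  4.23790352e-01,  1.63061085e+00, -1.38055119e-05,
        1.08861673e+00, -1.90122917e-02]), 'qvel': array([ 0.0019612 , -0.0024921 , -0.00074757, -0.00137762,  0.00150905,
        0.00109207]), 'joint_torque': array([ 2.33094329e-05, -5.45616674e+01, -2.74324071e+01,  6.45367918e-02,
        1.88168086e-02,  6.44041620e-07]), 'ee_pos': array([ 192.80540286, -593.97331205,  218.36432386]), 'orientation': array([ 2.05241597,  0.32623482, -2.05284831]), 'ft_force': array([0.05966896, 0.9218257 , 0.35429262]), 'moment': array([ 0.03253377, -0.06187746, -0.04443602]), 'width': 87.8520959947437}
```

View pics/side0.png

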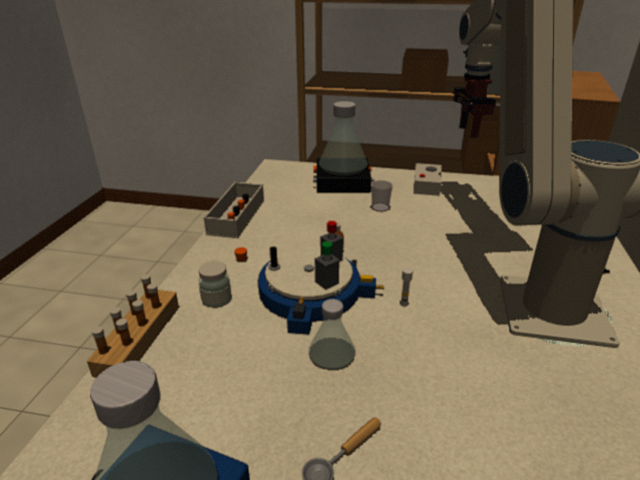

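View pics/top0.png

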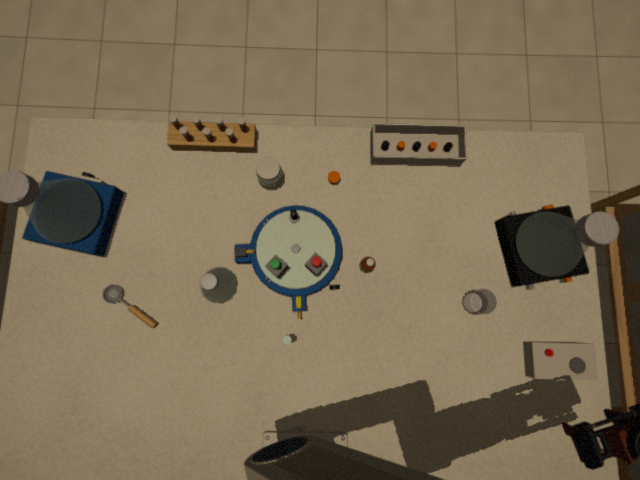

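The side view shows the carousel around (310,280), with the green knob at (327,247), the red knob at (332,228) and the handle at (274,257). The yellow pointer is at (367,280). The white lookalike stands at (406,285). In the top view the green knob is at (275,264), the red at (316,262), the handle at (294,214), the pointer at (299,302) and the white lookalike at (289,339). I'll enlarge both views.

Run:
```python
import cv2
a=cv2.imread("pics/side0.png")[200:370,190:430]; b=cv2.imread("pics/top0.png")[150:360,190:400]
cv2.imwrite("pics/side0c.png",cv2.resize(a,None,fx=3.3,fy=3.3,interpolation=cv2.INTER_CUBIC))
cv2.imwrite("pics/top0c.png",cv2.resize(b,None,fx=2.8,fy=2.8,interpolation=cv2.INTER_CUBIC))
```

```text
(no output)
```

View pics/side0c.png

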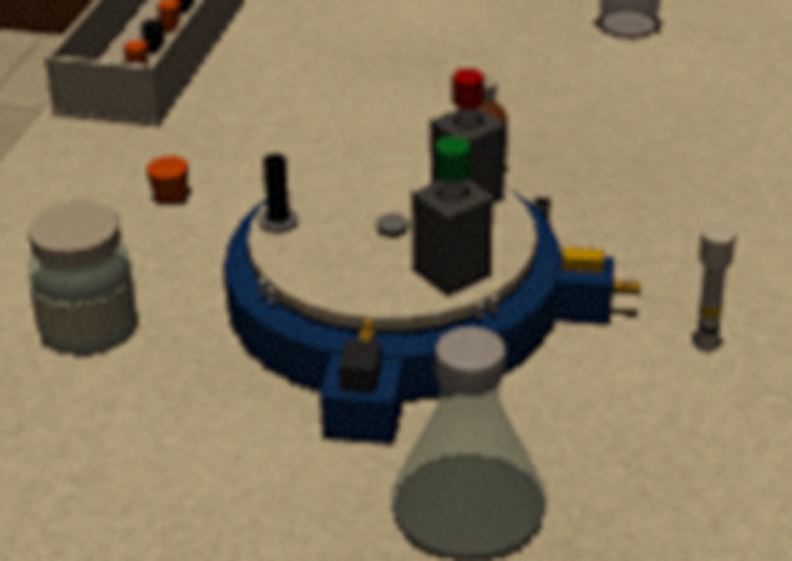

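View pics/top0c.png

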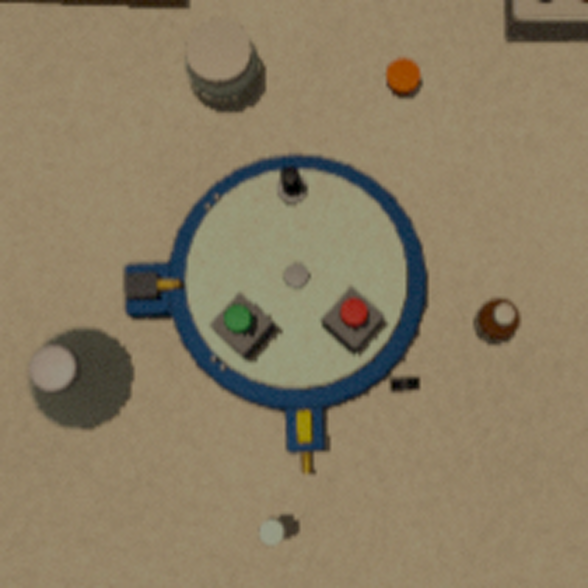

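The green plunger to draw is the one in the left barrel: top (275,264), side (327,247). The loose white one at top (289,339) and the red one at (316,262) are not meant. Next I'll fit the carousel pose.

```bash
cat > h.py <<'E'
import numpy as np,cv2
from workcell import ctrl
def proj(n,P):
    c=ctrl.get_calibration(n); K=np.array([[c['fx'],0,c['cx']],[0,c['fy'],c['cy']],[0,0,1]])
    return cv2.projectPoints(np.float64(P).reshape(-1,1,3),cv2.Rodrigues(c['R'])[0],c['t'],K,c['dist'])[0].reshape(-1,2)
def back(n,uv,z):
    c=ctrl.get_calibration(n); K=np.array([[c['fx'],0,c['cx']],[0,c['fy'],c['cy']],[0,0,1]])
    p=cv2.undistortPoints(np.float64(uv).reshape(-1,1,2),K,c['dist']).reshape(-1,2)
    C=-c['R'].T@c['t']; d=np.c_[p,np.ones(len(p))]@c['R']
    return C+d*((z-C[2])/d[:,2])[:,None]
def blob(im,col,box):
    u0,v0,u1,v1=box; h=cv2.cvtColor(im[v0:v1,u0:u1],cv2.COLOR_BGR2HSV).astype(int)
    s=(h[...,1]>130)&(h[...,2]>50)
    m=s&((h[...,0]>40)&(h[...,0]<85) if col=='g' else ((h[...,0]<6)|(h[...,0]>172)))
    k,l,st,ce=cv2.connectedComponentsWithStats(m.astype(np.uint8)); i=1+np.argmax(st[1:,4])
    return ce[i]+[u0,v0],st[i]
E
python3 - <<'E'
from h import *
from scipy.optimize import least_squares
S=cv2.imread("pics/side0.png");T=cv2.imread("pics/top0.png")
m={}
for n,im,bx in(("side",S,(300,210,360,270)),("top",T,(255,245,335,285))):
    for c in'gr':
        p,st=blob(im,c,bx); m[n,c]=p; print(n,c,p,st)
def w(p):
    x,y,th=p; R=lambda a,r,z:[x+r*np.cos(th+a),y+r*np.sin(th+a),z]
    return R(np.pi*.75,70,155),R(-np.pi*.75,70,155),R(0,85,95),[x,y,61],R(np.pi,145,53)
def f(p):
    g,r,h,a,pt=w(p)
    o=[]
    for n in("side","top"):
        o+=list((proj(n,[g,r])-[m[n,'g'],m[n,'r']]).ravel())
    o+=list(.4*(proj("top",[a,])[0]-[295.8,248.2]))
    return o
s=least_squares(f,[450,30,0]);print(s.x,np.round(s.fun,1))
g,r,h,a,pt=w(s.x);print(np.round([g,r,h,a,pt],1))
for n in("side","top"):print(n,np.round(proj(n,[h,a,pt,h+np.array([0,0,22]) if 0 else [h[0],h[1],117]]),1))
# other objs
for k,uv,z in(("flaskcap",(209,281),128),("dropper",(369,262),85),("decoy",(287,339.5),100),("jar",(268,168),90),("stopper",(334,177),30),("beaker",(473,300),85)):print(k,np.round(back("top",[uv],z)[0]))
E
```

```text
side g [326.63829787 243.74468085] [22 31 10  6 47]
side r [331.26086957 225.73913043] [28 11  8 12 69]
top g [275.375 262.8  ] [16 14  9 10 40]
top r [315.875 261.1  ] [56 11 10 11 80]
[5.76284122e+02 3.26152991e+01 7.02143524e-02] [-0.5  3.2 -0.1 -0.2  0.5  0.3  1.2 -0.   0.3 -0.1]
[[523.4  78.5 155. ]
 [530.4 -20.2 155. ]
 [661.1  38.6  95. ]
 [576.3  32.6  61. ]
 [431.6  22.4  53. ]]
side [[273.1 254. ]
 [308.3 268.2]
 [368.2 275.2]
 [272.6 246.2]]
top [[294.8 213.6]
 [296.6 247.9]
 [299.1 303.5]
 [294.6 211.5]]
flaskcap [480. 241. 128.]
dropper [ 540. -155.   85.]
decoy [343.  49. 100.]
jar [784. 113.  90.]
stopper [784. -66.  30.]
beaker [ 448. -420.   85.]
```

```bash
sed -i 's/h\[...,2\]>50/h[...,2]>28/' h.py
python3 - <<'E'
from h import *
from scipy.optimize import least_squares
S=cv2.imread("pics/side0.png");T=cv2.imread("pics/top0.png")
m={}
for n,im,bx in(("side",S,(300,210,360,270)),("top",T,(255,245,335,285))):
    for c in'gr':
        p,st=blob(im,c,bx); m[n,c]=p; print(n,c,p,st)
def w(p):
    x,y,th=p; R=lambda a,r,z:[x+r*np.cos(th+a),y+r*np.sin(th+a),z]
    return R(np.pi*.75,70,155),R(-np.pi*.75,70,155),R(0,85,95),[x,y,61],R(np.pi,145,53),R(np.pi,70,153)
def f(p):
    g,r,h,a,pt,d=w(p)
    o=[]
    for n in("side","top"):
        o+=list((proj(n,[g,r])-[m[n,'g'],m[n,'r']]).ravel())
    return o
s=least_squares(f,[450,30,0]);print(s.x,np.round(s.fun,1))
print(np.round(w(s.x),1))
h=w(s.x)[2]
print([np.round(proj(n,[h,w(s.x)[3],[h[0],h[1],117]]),1) for n in("side","top")])
E
```

```text
side g [326.68907563 247.11764706] [ 22  31  11  14 119]
side r [331.58695652 226.4673913 ] [28 11  9 12 92]
top g [275.52380952 262.97619048] [16 14  9 10 42]
top r [315.875 261.1  ] [56 11 10 11 80]
[5.75609648e+02 3.43772793e+01 6.95562320e-02] [-0.4  0.3 -0.2 -0.5 -0.4  0.4  0.4  0.3]
[[522.8  80.3 155. ]
 [529.7 -18.4 155. ]
 [660.4  40.3  95. ]
 [575.6  34.4  61. ]
 [431.   24.3  53. ]
 [505.8  29.5 153. ]]
[array([[273.1, 254.4],
       [308.4, 268.6],
       [272.6, 246.6]]), array([[294.2, 213.8],
       [295.9, 248.2],
       [293.9, 211.8]])]
```

```bash
cat > go.py <<'E'
import sys
from h import *
from scipy.spatial.transform import Rotation as Rn
def to(x,y,z,jaw=None):
    o=ctrl.get_obs(); R=Rn.from_rotvec(o['orientation']).as_matrix()
    d=R.T@(np.array([x,y,z])-o['ee_pos'])
    print('pos',np.round(o['ee_pos'],1),'toolx',np.round(R[:,0],3),'jawdeg %.1f'%np.degrees(np.arctan2(R[1,1],R[0,1])),'w %.1f'%o['width'],'F',np.round(o['ft_force'],1),'t',o['t'],'q5 %.2f'%o['qpos'][5])
    print('tool delta m',np.round(d/1000,4))
    if jaw is not None:
        c=np.degrees(np.arctan2(R[1,1],R[0,1])); e=(jaw-c+90)%180-90
        print('jaw err deg',round(e,1),'-> yaw about tool x rad',round(-np.radians(e),3))
if __name__=='__main__': to(*map(float,sys.argv[1:]))
E
python3 go.py 660 40 219 94
```

```text
pos [ 192.8 -594.   218.4] toolx [-0.     0.001 -1.   ] jawdeg -72.0 w 87.9 F [0.1 0.9 0.4] t 0.1 q5 -0.02
tool delta m [ 0.     -0.4588 -0.6401]
jaw err deg -14.0 -> yaw about tool x rad 0.244
```

Emit:
{"method": "arm_command", "body": {"deltas": [[0,-0.01,-0.015,0],[0,-0.025,-0.035,0],[0,-0.025,-0.035,0],[0,-0.025,-0.035,0],[0,-0.025,-0.035,0],[0,-0.025,-0.035,0],[0,-0.025,-0.035,0],[0,-0.025,-0.035,0],[0,-0.025,-0.035,0],[0,-0.025,-0.035,0]]}}

```text
t: 1.1
ee_pos: [440.9, -249.9, 216.6]
orientation: [2.058, 0.324, -2.06]
ft_force: [-0.3, -1.1, 0.3]
width: 87.9
```

```bash
python3 go.py 660 40 219 94
```

```text
pos [ 440.9 -249.9  216.6] toolx [-0.002  0.006 -1.   ] jawdeg -72.5 w 87.9 F [-0.3 -1.1  0.3] t 1.1 q5 0.72
tool delta m [-0.0011 -0.2104 -0.2963]
jaw err deg -13.5 -> yaw about tool x rad 0.236
```

Emit:
{"method": "arm_command", "body": {"deltas": [[0,-0.03,-0.042,0],[0,-0.03,-0.042,0],[0,-0.03,-0.042,0],[0,-0.03,-0.042,0],[0,-0.03,-0.042,0],[0,-0.03,-0.042,0],[0,-0.015,-0.02,0.1],[0,0,0,0.1],[0,0,0,0.04],[0,0,0,0]], "hand": 0.042}}

```text
t: 2.1
ee_pos: [628.4, 28.3, 215.7]
orientation: [2.184, 0.086, -2.198]
ft_force: [0.1, 0.4, 0.3]
width: 42.0
```

```bash
python3 go.py 660 40 117 94
python3 - <<'E'
from h import *
im=ctrl.get_image("side");cv2.imwrite("pics/s1.png",cv2.resize(im[120:330,180:430,::-1],None,fx=2.8,fy=2.8,interpolation=cv2.INTER_CUBIC))
E
```

```text
pos [628.4  28.3 215.7] toolx [-0.006  0.009 -1.   ] jawdeg -86.1 w 42.0 F [0.1 0.4 0.3] t 2.1 q5 1.52
tool delta m [ 0.0986 -0.0085 -0.0329]
jaw err deg 0.1 -> yaw about tool x rad -0.001
```

View pics/s1.png

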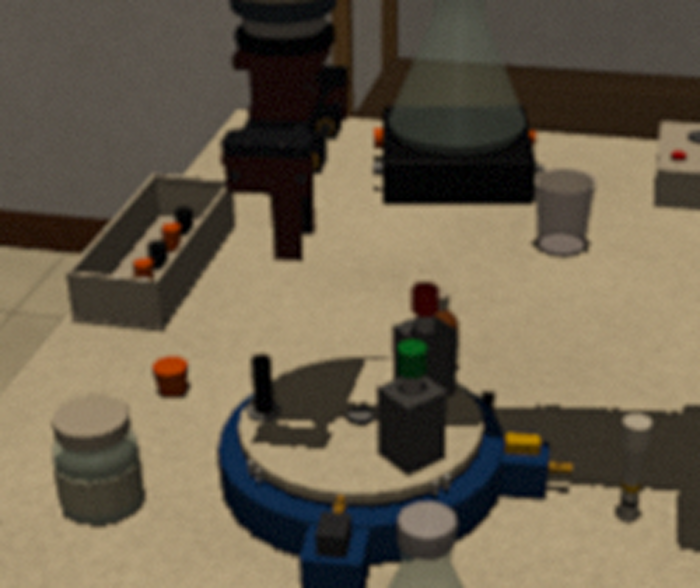

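The fingers are above and behind the handle (handle at crop (262,385)), and nothing is in their way. I'll centre over it and descend.

Emit:
{"method": "arm_command", "body": {"deltas": [[0,-0.008,-0.033,0],[0,0,0,0],[0,0,0,0]]}}

```text
t: 2.45
ee_pos: [658.8, 39.2, 215.0]
orientation: [2.179, 0.09, -2.199]
ft_force: [-0.9, -0.1, -0.1]
width: 42.0
```

```bash
python3 go.py 660.4 40.3 117 94
python3 - <<'E'
from h import *
print(proj("side",[660,40,117]), proj("top",[660,40,117]))
im=ctrl.get_image("side");cv2.imwrite("pics/s2.png",cv2.resize(im[160:300,210:380,::-1],None,fx=4,fy=4,interpolation=cv2.INTER_CUBIC))
E
```

```text
pos [658.8  39.2 215. ] toolx [-0.009  0.009 -1.   ] jawdeg -85.8 w 42.0 F [-0.9 -0.1 -0.1] t 2.45 q5 1.53
tool delta m [ 0.098  -0.     -0.0025]
jaw err deg -0.2 -> yaw about tool x rad 0.003
[[272.84148504 246.51021759]] [[294.00364021 211.9226021 ]]
```

View pics/s2.png

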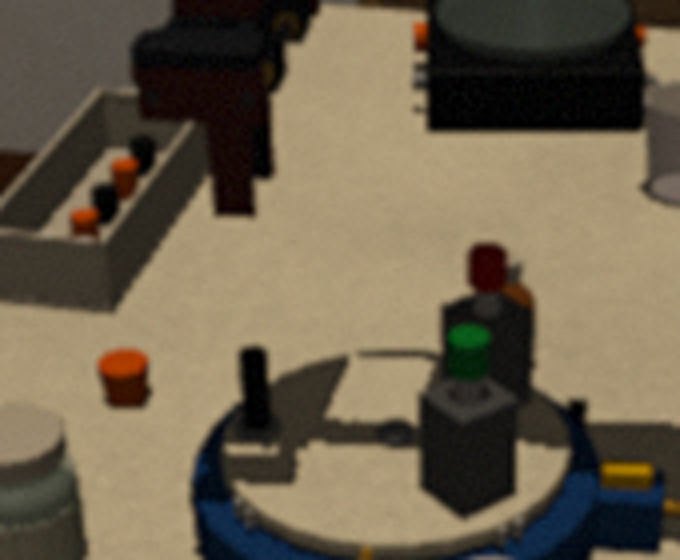

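The handle stands upright at crop (255,390), as predicted, with the gripper over it. Descending.

Emit:
{"method": "arm_command", "body": {"deltas": [[0.035,0,-0.001,0],[0.03,0,-0.001,0],[0.02,0,-0.001,0],[0.012,0,0,0],[0,0,0,0]]}}

```text
t: 3.0
ee_pos: [658.8, 38.6, 117.4]
orientation: [2.182, 0.09, -2.196]
ft_force: [0.2, -0.5, -0.6]
width: 41.8
```

```bash
python3 go.py 660.4 40.3 117 94
python3 - <<'E'
from h import *
im=ctrl.get_image("side");cv2.imwrite("pics/s3.png",cv2.resize(im[160:300,210:380,::-1],None,fx=4,fy=4,interpolation=cv2.INTER_CUBIC))
E
```

```text
pos [658.8  38.6 117.4] toolx [-0.007  0.009 -1.   ] jawdeg -85.8 w 41.8 F [ 0.2 -0.5 -0.6] t 3.0 q5 1.53
tool delta m [ 0.0004 -0.0016 -0.0017]
jaw err deg -0.2 -> yaw about tool x rad 0.003
```

View pics/s3.png

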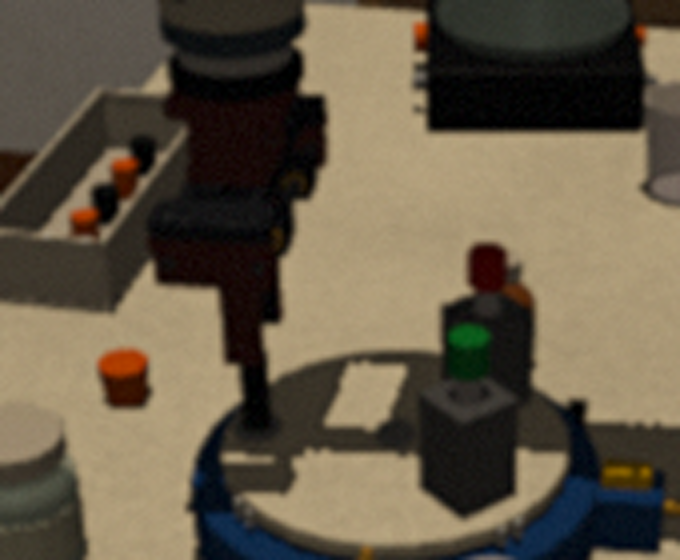

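The handle sits between the jaws at crop (258,400). I'll narrow the cage and follow the arc anticlockwise.

Emit:
{"method": "arm_command", "body": {"deltas": [[0,0,0,0],[0,0,0,0],[0,-0.005,0.0002,-0.055],[0,-0.005,0.0002,-0.055],[0,-0.005,0.0002,-0.055],[0,-0.005,0.0002,-0.055],[0,-0.005,0.0002,-0.055],[0,-0.005,0.0002,-0.055]], "hand": 0.026}}

```text
t: 3.85
ee_pos: [657.2, 67.9, 128.8]
orientation: [2.009, 0.427, -1.985]
ft_force: [-0.2, 0.1, 0.3]
width: 25.8
```

```bash
cat > arc.py <<'E'
from go import *
A=np.array([575.6,34.4]);th=.0696
o=ctrl.get_obs();d=o['ee_pos'][:2]-A;ph=np.arctan2(d[1],d[0])-th
print('TCP r %.1f phi %.3f'%(np.hypot(*d),ph))
import sys
p=float(sys.argv[1])+th
to(A[0]+85*np.cos(p),A[1]+85*np.sin(p),117,np.degrees(p)+90)
E
python3 arc.py 0.6
```

```text
TCP r 88.2 phi 0.320
pos [657.2  67.9 128.8] toolx [ 0.01  0.01 -1.  ] jawdeg -66.3 w 25.8 F [-0.2  0.1  0.3] t 3.85 q5 1.23
tool delta m [ 0.0118 -0.0236  0.0061]
jaw err deg 14.7 -> yaw about tool x rad -0.256
```

The TCP has drifted up 11 mm, so I'll correct the height along the way.

Emit:
{"method": "arm_command", "body": {"deltas": [[0.006,-0.003,0.001,-0.04],[0.006,-0.004,0.001,-0.05],[0.002,-0.005,0.001,-0.055],[0.002,-0.005,0.001,-0.055]]}}

```text
t: 4.25
ee_pos: [649.0, 82.2, 118.1]
orientation: [1.888, 0.605, -1.845]
ft_force: [1.5, 0.5, 0.2]
width: 25.7
```

```bash
python3 arc.py 0.8
python3 - <<'E'
from h import *
im=ctrl.get_image("side");cv2.imwrite("pics/s4.png",cv2.resize(im[160:300,210:380,::-1],None,fx=4,fy=4,interpolation=cv2.INTER_CUBIC))
E
```

```text
TCP r 87.6 phi 0.508
pos [649.   82.2 118.1] toolx [ 0.02   0.011 -1.   ] jawdeg -54.3 w 25.7 F [1.5 0.5 0.2] t 4.25 q5 1.04
tool delta m [ 0.0009 -0.0248  0.0051]
jaw err deg 14.1 -> yaw about tool x rad -0.247
```

View pics/s4.png

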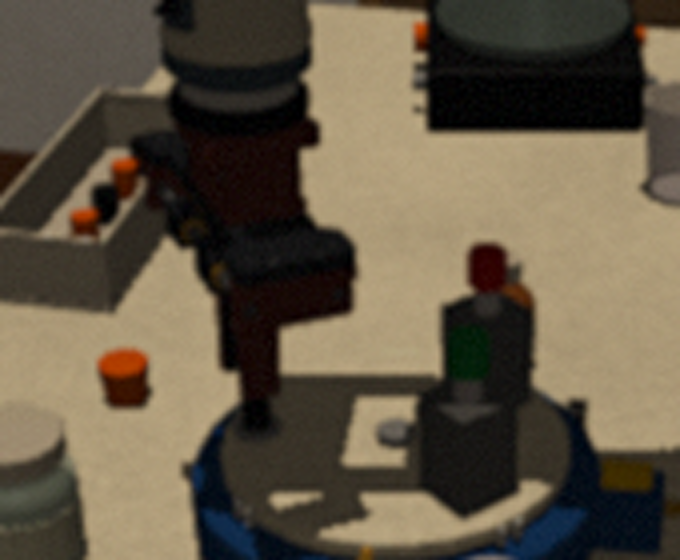

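The green knob hasn't moved, at crop (468,350), so the disc hasn't turned. I'll check where the fingers are relative to the handle.

Run:
```python
from h import *
from scipy.spatial.transform import Rotation as Rn
o=ctrl.get_obs();R=Rn.from_rotvec(o['orientation']).as_matrix()
print(o['ee_pos'],R)
im=np.ascontiguousarray(ctrl.get_image("top")[:,:,::-1]);im2=np.ascontiguousarray(ctrl.get_image("side")[:,:,::-1])
cv2.imwrite("pics/t5.png",cv2.resize(im[170:310,210:380],None,fx=4,fy=4,interpolation=cv2.INTER_CUBIC))
cv2.imwrite("pics/s5.png",cv2.resize(im2[190:280,240:340],None,fx=6,fy=6,interpolation=cv2.INTER_CUBIC))
tip=o['ee_pos']+R@[25,0,0]
for s in(-13,13):
    P=o['ee_pos']+R@[25,s,0]
    print(s,P,(proj("top",P)-[210,170])*4,(proj("side",P)-[240,190])*6)
```

```text
[648.27410202  82.70141423 117.87160653] [[ 0.018768    0.58594263 -0.81013517]
 [ 0.01121235 -0.81035028 -0.58583846]
 [-0.99976099  0.00191149 -0.02177845]]
-13 [641.12604778  93.51627672  92.85273225] [[253.53866879 203.05424961]] [[208.37219337 468.89757989]]
13 [656.36055613  72.44716935  92.90243109] [[286.94500547 180.84615978]] [[185.87066251 435.0403657 ]]
```

View pics/t5.png

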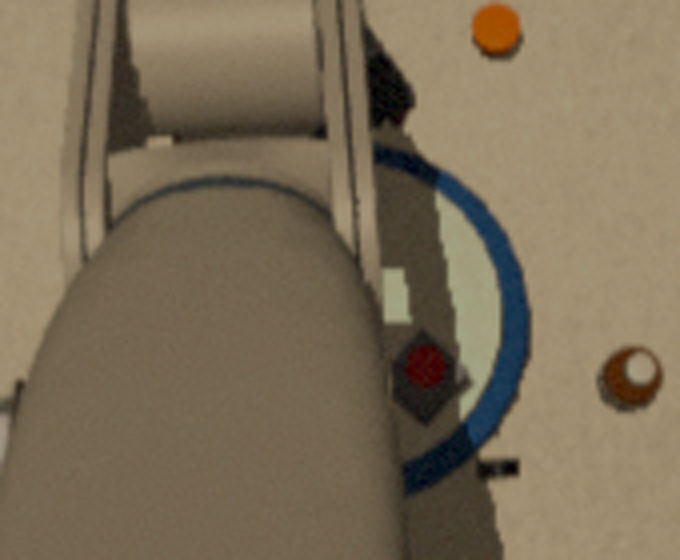

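View pics/s5.png

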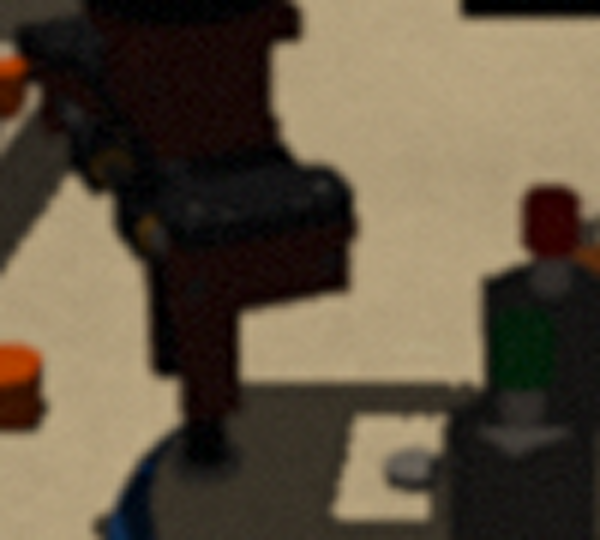

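```bash
python3 - <<'E'
from h import *
print(ctrl.nose_length)
for P in([658.5,38.6+21,92.4],[658.5,38.6+34,92.4],[658.5,17.6,92.4],[658.5,38.6,92]): print((proj("side",P)-[210,160])*4)
print((proj("side",[658.5,59,92.4+98])-[210,160])*4)
E
python3 - <<'E'
import cv2
im=cv2.imread("pics/s3.png")[180:460,120:360]
im=cv2.convertScaleAbs(im,alpha=2.5,beta=20)
cv2.imwrite("pics/s3c.png",cv2.resize(im,None,fx=2,fy=2))
im=cv2.imread("pics/s5.png")[100:,:300]
im=cv2.convertScaleAbs(im,alpha=2.5,beta=20)
cv2.imwrite("pics/s5c.png",cv2.resize(im,None,fx=1.3,fy=1.3))
E
```

```text
25.0
[[246.6939371  398.67752573]]
[[240.37545125 410.49793284]]
[[266.30622939 361.98418691]]
[[256.68442155 380.61465526]]
[[237.38439277 252.77489168]]
```

View pics/s3c.png

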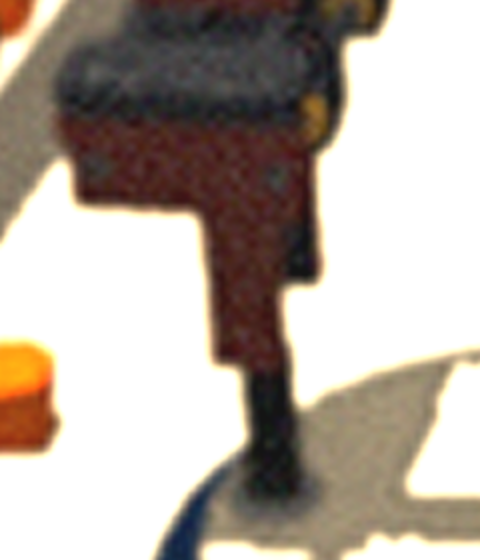

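View pics/s5c.png

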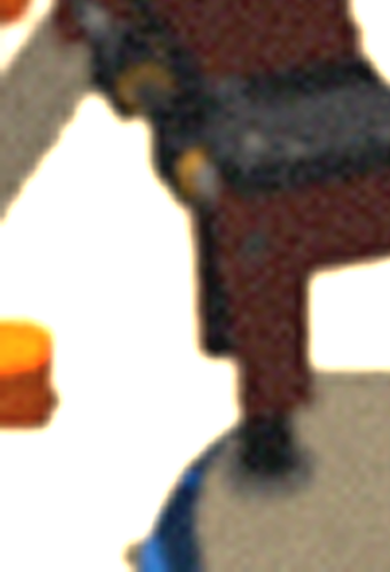

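The fingertips show about 10 px (roughly 25 mm) higher in the side view than the reading predicts, and the column agrees. So the tips really stand at about TCP height and passed just over the 117 mm handle top, consistent with zero force. I'll go up and back over the handle, then descend while judging height from the image.

Emit:
{"method": "arm_command", "body": {"deltas": [[0.0,0,0,0],[-0.03,0,0,0],[-0.01,0,0,0]], "hand": 0.042}}

```text
t: 4.7
ee_pos: [648.2, 81.2, 158.6]
orientation: [1.891, 0.6, -1.851]
ft_force: [0.1, -0.6, 0.7]
width: 41.6
```

```bash
python3 go.py 660.4 40.3 150 94
```

```text
pos [648.2  81.2 158.6] toolx [ 0.018  0.011 -1.   ] jawdeg -54.7 w 41.6 F [ 0.1 -0.6  0.7] t 4.7 q5 1.05
tool delta m [0.0084 0.0404 0.0138]
jaw err deg -31.3 -> yaw about tool x rad 0.546
```

Emit:
{"method": "arm_command", "body": {"deltas": [[0,0.02,0.007,0],[0,0.02,0.007,0],[0,0,0,0.14],[0,0,0,0.14],[0,0,0,0.14],[0,0,0,0.12],[0,0,0,0]]}}

```text
t: 5.4
ee_pos: [662.8, 37.4, 161.0]
orientation: [2.229, 0.066, -2.173]
ft_force: [0.2, -0.1, -0.2]
width: 42.1
```

```bash
python3 go.py 660.4 40.3 95 94
```

```text
pos [662.8  37.4 161. ] toolx [ 0.025  0.011 -1.   ] jawdeg -87.2 w 42.1 F [ 0.2 -0.1 -0.2] t 5.4 q5 1.55
tool delta m [ 0.066  -0.0024  0.004 ]
jaw err deg 1.2 -> yaw about tool x rad -0.02
```

Emit:
{"method": "arm_command", "body": {"deltas": [[0.03,-0.001,0.002,-0.02],[0.02,-0.001,0.002,0],[0.012,0,0,0],[0.003,0,0,0]]}}

```text
t: 5.8
ee_pos: [662.3, 39.4, 95.5]
orientation: [2.218, 0.098, -2.152]
ft_force: [-0.4, 0.7, 1.1]
width: 41.9
```

```bash
python3 go.py 660.4 40.3 95 94
python3 - <<'E'
from h import *
from scipy.spatial.transform import Rotation as Rn
im=ctrl.get_image("side")[160:300,210:380,::-1]
cv2.imwrite("pics/s6.png",cv2.convertScaleAbs(cv2.resize(im,None,fx=4,fy=4,interpolation=cv2.INTER_CUBIC),alpha=2,beta=10))
o=ctrl.get_obs();R=Rn.from_rotvec(o['orientation']).as_matrix()
for s in(-34,-21,21,34): print((proj("side",o['ee_pos']+R@[25,s,0])-[210,160])*4,(proj("side",o['ee_pos']+R@[0,s,0])-[210,160])*4)
E
```

```text
pos [662.3  39.4  95.5] toolx [ 0.03   0.011 -0.999] jawdeg -85.4 w 41.9 F [-0.4  0.7  1.1] t 5.8 q5 1.52
tool delta m [ 0.0004 -0.001   0.0018]
jaw err deg -0.6 -> yaw about tool x rad 0.01
[[238.9279797  441.49641697]] [[237.83686657 405.97793016]]
[[243.52068396 429.49449011]] [[242.4897652  394.19018075]]
[[257.77072897 392.25107782]] [[256.92057142 357.62643459]]
[[262.00838147 381.17442937]] [[261.21022459 346.75632122]]
```

View pics/s6.png

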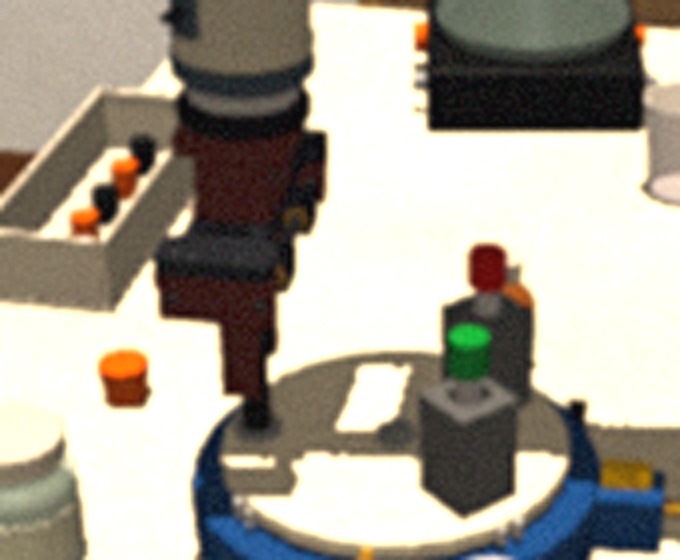

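Now the near tip is at crop (243,395), well below the handle top, with the post between the jaws. Narrowing and pushing.

Emit:
{"method": "arm_command", "body": {"deltas": [[0,0,0,0],[0,0,0,0],[0.001,-0.005,0.0002,-0.055],[0.001,-0.005,0.0002,-0.055],[0.001,-0.005,0.0002,-0.055],[0.001,-0.005,0.0002,-0.055]], "hand": 0.026}}

```text
t: 6.45
ee_pos: [661.9, 58.4, 96.9]
orientation: [2.097, 0.325, -2.016]
ft_force: [-0.3, -1.5, -0.2]
width: 25.9
```

```bash
python3 arc.py 0.6
python3 - <<'E'
from h import *
im=ctrl.get_image("side")[160:300,210:380,::-1]
cv2.imwrite("pics/s7.png",cv2.convertScaleAbs(cv2.resize(im,None,fx=4,fy=4,interpolation=cv2.INTER_CUBIC),alpha=2,beta=10))
E
```

```text
TCP r 89.6 phi 0.202
pos [661.9  58.4  96.9] toolx [ 0.038  0.01  -0.999] jawdeg -72.3 w 25.9 F [-0.3 -1.5 -0.2] t 6.45 q5 1.32
tool delta m [-0.0206 -0.0333  0.0092]
jaw err deg 20.7 -> yaw about tool x rad -0.361
```

View pics/s7.png

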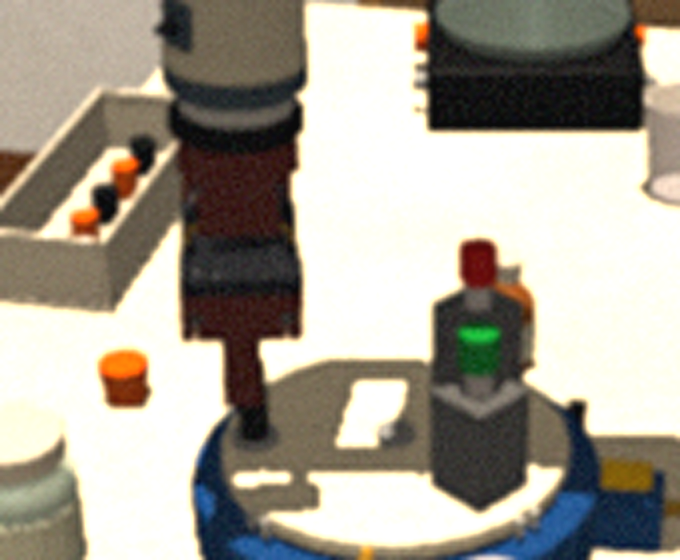

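The disc turns: green is now at crop (480,350), and red has moved too. Continuing along the arc.

Emit:
{"method": "arm_command", "body": {"deltas": [[0.001,-0.006,0.0012,-0.03],[0.001,-0.006,0.0014,-0.03],[0.001,-0.006,0.0016,-0.03],[0.001,-0.006,0.0018,-0.03],[0.001,-0.006,0.002,-0.03]]}}

```text
t: 7.0
ee_pos: [645.2, 85.3, 93.8]
orientation: [2.005, 0.47, -1.913]
ft_force: [0.5, 0.0, 0.4]
width: 26.3
```

```bash
python3 arc.py 0.83
```

```text
TCP r 86.2 phi 0.562
pos [645.2  85.3  93.8] toolx [ 0.044  0.011 -0.999] jawdeg -63.1 w 26.3 F [0.5 0.  0.4] t 7.0 q5 1.21
tool delta m [-0.0237 -0.0213  0.0068]
jaw err deg 24.6 -> yaw about tool x rad -0.429
```

Emit:
{"method": "arm_command", "body": {"deltas": [[0,-0.005,0.0015,-0.04],[0,-0.005,0.0015,-0.04],[0,-0.005,0.0015,-0.04]]}}

```text
t: 7.3
ee_pos: [632.7, 97.4, 93.0]
orientation: [1.922, 0.578, -1.833]
ft_force: [13.1, -17.4, -5.7]
width: 26.2
```

```bash
python3 arc.py 0.83
python3 - <<'E'
from h import *
im=ctrl.get_image("side")[160:300,210:380,::-1]
cv2.imwrite("pics/s8.png",cv2.convertScaleAbs(cv2.resize(im,None,fx=4,fy=4,interpolation=cv2.INTER_CUBIC),alpha=2,beta=10))
# knob predictions vs angle
for a in(.55,.6,.65,.7,.75,.785):
    P=[[575.6+70*np.cos(.0696+a+s*np.pi*.75),34.4+70*np.sin(.0696+a+s*np.pi*.75),155] for s in(1,-1)]
    print(a,np.round((proj("side",P)-[210,160])*4))
E
```

```text
TCP r 85.0 phi 0.764
pos [632.7  97.4  93. ] toolx [ 0.044  0.01  -0.999] jawdeg -55.6 w 26.2 F [ 13.1 -17.4  -5.7] t 7.3 q5 1.10
tool delta m [-0.0241 -0.005   0.0005]
jaw err deg 17.2 -> yaw about tool x rad -0.3
0.55 [[505. 321.]
 [435. 246.]]
0.6 [[507. 318.]
 [429. 245.]]
0.65 [[508. 315.]
 [424. 244.]]
0.7 [[510. 312.]
 [418. 244.]]
0.75 [[511. 309.]
 [413. 243.]]
0.785 [[511. 307.]
 [409. 243.]]
```

View pics/s8.png

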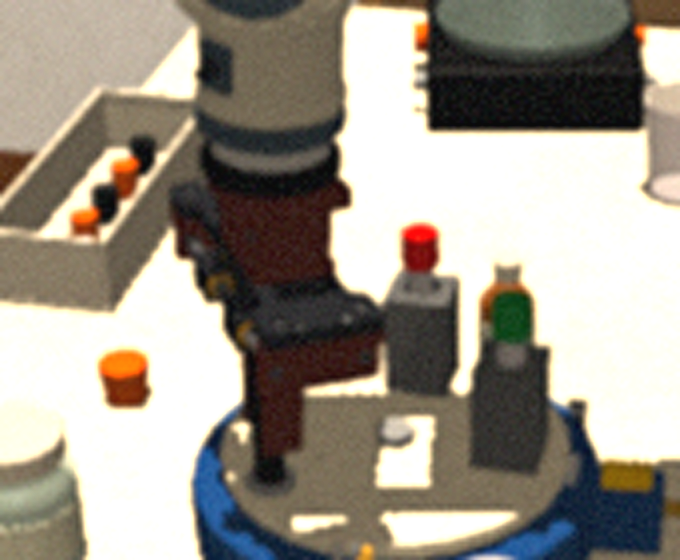

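Red at crop (421,248) puts the disc at about 0.67 rad, on the bump. I'll ease it over.

Emit:
{"method": "arm_command", "body": {"deltas": [[0,-0.002,0.0003,-0.01],[0,-0.002,0.0003,0]]}}

```text
t: 7.55
ee_pos: [630.4, 99.7, 92.9]
orientation: [1.913, 0.588, -1.819]
ft_force: [2.6, -2.2, -0.0]
width: 26.1
```

```bash
python3 arc.py 0.83
python3 - <<'E'
from h import *
im=ctrl.get_image("side")[:,:,::-1]
print([ (blob(im,c,(290,210,350,265))[0]-[210,160])*4 for c in'rg'])
print(ctrl.get_obs()['ft_force'])
E
```

```text
TCP r 85.3 phi 0.803
pos [630.4  99.7  92.9] toolx [ 0.047  0.008 -0.999] jawdeg -54.7 w 26.1 F [ 2.6 -2.2 -0. ] t 7.55 q5 1.09
tool delta m [-0.0241 -0.0017 -0.0002]
jaw err deg 16.2 -> yaw about tool x rad -0.284
[array([415.25581395, 245.39534884]), array([509.8       , 316.26666667])]
[ 1.37232259 -0.76255217  0.08059581]
```

Emit:
{"method": "arm_command", "body": {"deltas": [[0,-0.003,0.0005,0],[0,-0.002,0.0003,0],[0,0,0,0]]}}

```text
t: 7.9
ee_pos: [626.6, 103.5, 92.7]
orientation: [1.912, 0.587, -1.818]
ft_force: [3.0, -4.3, -0.6]
width: 25.9
```

```bash
python3 arc.py 0.83
python3 - <<'E'
from h import *
im=ctrl.get_image("side")[:,:,::-1]
print([ (blob(im,c,(290,210,350,265))[0]-[210,160])*4 for c in'rg'])
E
```

```text
TCP r 85.9 phi 0.865
pos [626.6 103.5  92.7] toolx [ 0.048  0.007 -0.999] jawdeg -54.7 w 25.9 F [ 3.  -4.3 -0.6] t 7.9 q5 1.10
tool delta m [-0.0242  0.0037 -0.0011]
jaw err deg 16.2 -> yaw about tool x rad -0.283
[array([407.48235294, 244.61176471]), array([510.8 , 315.44])]
```

Red at u=407 puts the disc at about 0.79, in the detent with low force. Opening and lifting away.

Emit:
{"method": "arm_command", "body": {"deltas": [[0,0,0,0],[0,0.002,0,0],[0,0,0,0]], "hand": 0.06}}

```text
t: 8.25
ee_pos: [625.9, 102.6, 92.1]
orientation: [1.91, 0.589, -1.822]
ft_force: [0.2, -0.2, -0.6]
width: 46.5
```

Emit:
{"method": "arm_command", "body": {"deltas": [[-0.02,0,-0.001,0],[-0.03,0,-0.0015,0],[-0.03,0,-0.0015,0],[-0.03,0,-0.0015,0],[0,0,0,0]]}}

```text
t: 8.75
ee_pos: [622.7, 105.7, 203.5]
orientation: [1.903, 0.593, -1.83]
ft_force: [-0.3, -0.2, -0.2]
width: 60.0
```

```bash
python3 go.py 506 30 205 90
python3 - <<'E'
from h import *
im=ctrl.get_image("side")[:,:,::-1]
print([ (blob(im,c,(290,210,350,265))[0]-[210,160])*4 for c in'rg'])
cv2.imwrite("pics/s9.png",cv2.convertScaleAbs(cv2.resize(im[120:300,210:400],None,fx=4,fy=4,interpolation=cv2.INTER_CUBIC),alpha=2,beta=10)[:600])
E
```

```text
pos [622.7 105.7 203.5] toolx [ 0.037  0.008 -0.999] jawdeg -54.6 w 60.0 F [-0.3 -0.2 -0.2] t 8.75 q5 1.10
tool delta m [-0.0064 -0.0058  0.1389]
jaw err deg -35.4 -> yaw about tool x rad 0.618
[array([407.81176471, 245.12941176]), array([509.7254902 , 314.74509804])]
```

View pics/s9.png

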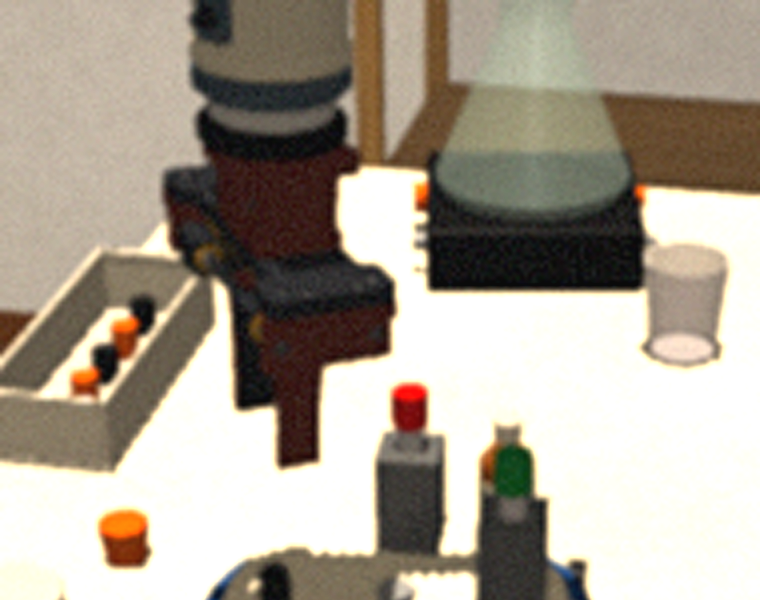

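The disc stays in its detent with the handle released, red at crop (410,405) and green at (513,470), both seated. Moving over the draw spot.

Emit:
{"method": "arm_command", "body": {"deltas": [[0,-0.001,0.025,0],[0,-0.001,0.035,0],[0,-0.001,0.035,0],[0,-0.001,0.025,0],[0,-0.001,0.01,0],[0,0,0,0.13],[0,0,0,0.14],[0,0,0,0.14],[0,0,0,0.13],[0,0,0,0]]}}

```text
t: 9.8
ee_pos: [502.8, 33.7, 186.5]
orientation: [2.215, 0.073, -2.177]
ft_force: [-0.2, 0.1, -0.3]
width: 60.0
```

```bash
python3 go.py 506 30 175 90
```

```text
pos [502.8  33.7 186.5] toolx [ 0.017  0.009 -1.   ] jawdeg -86.7 w 60.0 F [-0.2  0.1 -0.3] t 9.8 q5 1.54
tool delta m [ 0.0115  0.0039 -0.0028]
jaw err deg -3.3 -> yaw about tool x rad 0.058
```

Emit:
{"method": "arm_command", "body": {"deltas": [[0,0.004,-0.003,0.04],[0,0,0,0.02],[0,0,0,0]]}}

```text
t: 10.1
ee_pos: [506.0, 30.5, 184.9]
orientation: [-2.236, -0.017, 2.203]
ft_force: [-0.1, 0.1, 0.0]
width: 60.2
```

```bash
python3 go.py 506 30 140 90
python3 - <<'E'
from h import *
from scipy.spatial.transform import Rotation as Rn
im=ctrl.get_image("side")[:,:,::-1]
u0,v0=270,170
cv2.imwrite("pics/s10.png",cv2.convertScaleAbs(cv2.resize(im[v0:v0+100,u0:u0+110],None,fx=6,fy=6,interpolation=cv2.INTER_CUBIC),alpha=2,beta=10))
o=ctrl.get_obs();R=Rn.from_rotvec(o['orientation']).as_matrix()
for s in(-30,-43.5,30):
  for x in(25,0,-5): print(s,x,np.round((proj("side",[o['ee_pos']+R@[x,s,-10],o['ee_pos']+R@[x,s,10]])-[u0,v0])*6).ravel())
t=ctrl.get_image("top")[:,:,::-1]
cv2.imwrite("pics/t10.png",cv2.convertScaleAbs(cv2.resize(t[190:330,220:380],None,fx=4,fy=4,interpolation=cv2.INTER_CUBIC),alpha=1.5,beta=10))
E
```

```text
pos [506.   30.5 184.9] toolx [ 0.015  0.009 -1.   ] jawdeg -89.7 w 60.2 F [-0.1  0.1  0. ] t 10.1 q5 1.59
tool delta m [0.0449 0.0009 0.0006]
jaw err deg -0.3 -> yaw about tool x rad 0.006
-30 25 [365. 427. 418. 433.]
-30 0 [367. 369. 420. 375.]
-30 -5 [367. 357. 420. 363.]
-43.5 25 [359. 445. 412. 451.]
-43.5 0 [360. 386. 414. 392.]
-43.5 -5 [360. 375. 415. 380.]
30 25 [392. 351. 443. 357.]
30 0 [394. 295. 445. 300.]
30 -5 [394. 283. 445. 289.]
```

View pics/s10.png

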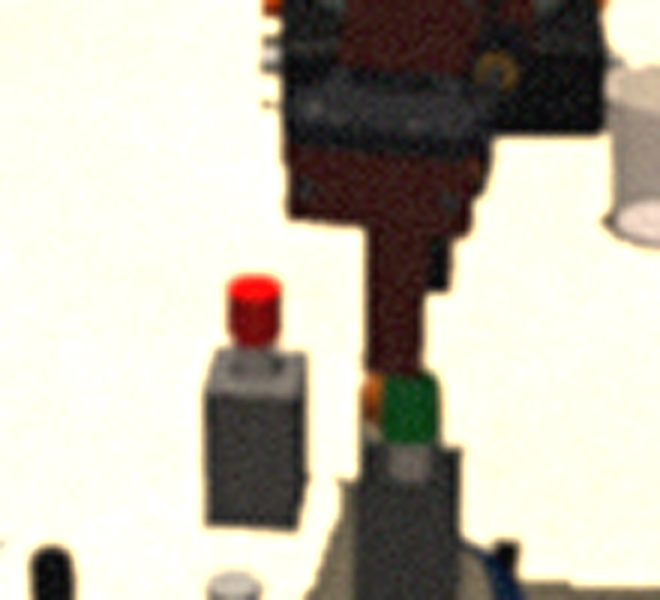

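View pics/t10.png

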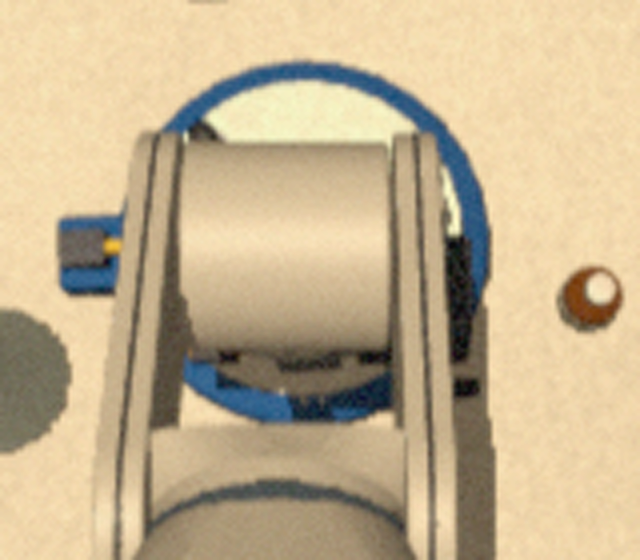

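Run:
```python
from h import *
for a in(0,.05,.1,.12,.14,.16,.18,.2,.25,.3):
    P=[[575.6+70*np.cos(.0696+a+s*np.pi*.75),34.4+70*np.sin(.0696+a+s*np.pi*.75),155] for s in(1,-1)]
    h=[575.6+85*np.cos(.0696+a),34.4+85*np.sin(.0696+a)]
    print(a,np.round((proj("side",P)-[210,160])*4).ravel(),np.round(h,1))
im=cv2.imread("pics/s7.png")
for c in'rg':
    print(blob(cv2.convertScaleAbs(im,alpha=.5),c,(420,220,540,400)))
im=cv2.imread("pics/s6.png")
for c in'rg':
    print(blob(cv2.convertScaleAbs(im,alpha=.5),c,(420,220,540,400)))
```

```text
0 [465. 349. 485. 264.] [660.4  40.3]
0.05 [470. 347. 482. 262.] [660.   44.5]
0.1 [475. 345. 478. 260.] [659.4  48.7]
0.12 [477. 344. 476. 259.] [659.1  50.4]
0.14 [478. 343. 474. 258.] [658.7  52.1]
0.16 [480. 342. 473. 257.] [658.4  53.7]
0.18 [482. 341. 471. 256.] [658.   55.4]
0.2 [483. 341. 469. 256.] [657.5  57. ]
0.25 [487. 338. 465. 254.] [656.3  61.1]
0.3 [491. 335. 460. 252.] [654.9  65.1]
(array([478.24736048, 264.69984917]), array([  42,   22,   35,   46, 1326], dtype=int32))
(array([478.43324808, 347.19539642]), array([  37,  102,   45,   52, 1955], dtype=int32))
(array([488.05992509, 269.1752809 ]), array([  52,   27,   35,   46, 1335], dtype=int32))
(array([468.32456979, 350.04827916]), array([  26,  103,   45,   56, 2092], dtype=int32))
```

The handle contacts show the true fingers at about 3.5 mm less in y than the reading, with 26 mm more in z. So I aim for a reading of (507,33), z≈138, to have the pads at knob height.

```bash
python3 go.py 507 33 150 90
```

```text
pos [506.   30.5 185.1] toolx [ 0.015  0.009 -1.   ] jawdeg -89.7 w 60.2 F [-0.4  0.2  0.4] t 10.2 q5 1.59
tool delta m [ 0.0351 -0.0021 -0.0005]
jaw err deg -0.3 -> yaw about tool x rad 0.006
```

Emit:
{"method": "arm_command", "body": {"deltas": [[0.01,-0.0025,-0.001,0],[0.015,0,0,0],[0.008,0,0,0],[0,0,0,0]]}}

```text
t: 10.6
ee_pos: [507.5, 34.2, 149.8]
orientation: [2.238, 0.021, -2.204]
ft_force: [-0.5, -0.1, -0.2]
width: 60.4
```

```bash
python3 go.py 507 33 138 90
python3 - <<'E'
from h import *
im=ctrl.get_image("side")[:,:,::-1]
u0,v0=270,170
cv2.imwrite("pics/s11.png",cv2.convertScaleAbs(cv2.resize(im[v0:v0+100,u0:u0+110],None,fx=6,fy=6,interpolation=cv2.INTER_CUBIC),alpha=2,beta=10))
E
```

```text
pos [507.5  34.2 149.8] toolx [ 0.015  0.009 -1.   ] jawdeg -89.5 w 60.4 F [-0.5 -0.1 -0.2] t 10.6 q5 1.59
tool delta m [0.0118 0.0013 0.0007]
jaw err deg -0.5 -> yaw about tool x rad 0.01
```

View pics/s11.png

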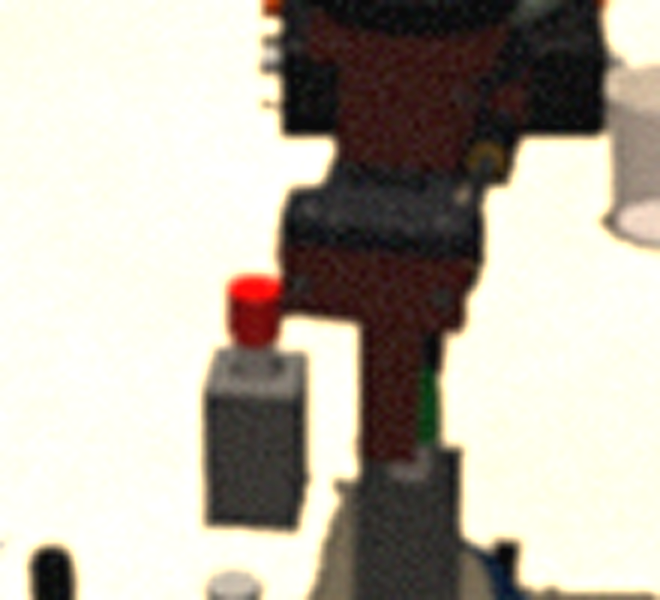

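The fingers straddle the green knob in line, with the near finger at u≈390 as expected. Lowering 12 mm more, then closing in stages.

Emit:
{"method": "arm_command", "body": {"deltas": [[0.008,0.001,0.0005,0],[0.004,0,0,0],[0,0,0,0],[0,0,0,0]], "hand": 0.032}}

```text
t: 11.05
ee_pos: [507.9, 33.2, 137.9]
orientation: [2.24, 0.021, -2.202]
ft_force: [-1.0, 0.6, -0.1]
width: 33.1
```

```bash
python3 go.py 507 33 138 90
python3 - <<'E'
from h import *
im=ctrl.get_image("side")[:,:,::-1]
u0,v0=270,170
print((blob(im,'r',(290,210,350,265))[0]-[210,160])*4)
cv2.imwrite("pics/s12.png",cv2.convertScaleAbs(cv2.resize(im[v0:v0+100,u0:u0+110],None,fx=6,fy=6,interpolation=cv2.INTER_CUBIC),alpha=2,beta=10))
for s in(16,24,-16,-24):
  for z in(136,140,): print(s,z,np.round((proj("side",[[497,29.5+s,z],[517,29.5+s,z]])-[u0,v0])*6).ravel())
E
```

```text
pos [507.9  33.2 137.9] toolx [ 0.017  0.009 -1.   ] jawdeg -89.4 w 33.1 F [-1.   0.6 -0.1] t 11.05 q5 1.59
tool delta m [-0.0001  0.0002  0.0009]
jaw err deg -0.6 -> yaw about tool x rad 0.01
[409.0212766  244.89361702]
16 136 [421. 467. 370. 462.]
16 140 [422. 458. 370. 453.]
24 136 [418. 478. 366. 472.]
24 140 [418. 469. 366. 463.]
-16 136 [435. 425. 385. 420.]
-16 140 [435. 416. 385. 411.]
-24 136 [438. 415. 388. 410.]
-24 140 [439. 406. 388. 401.]
```

View pics/s12.png

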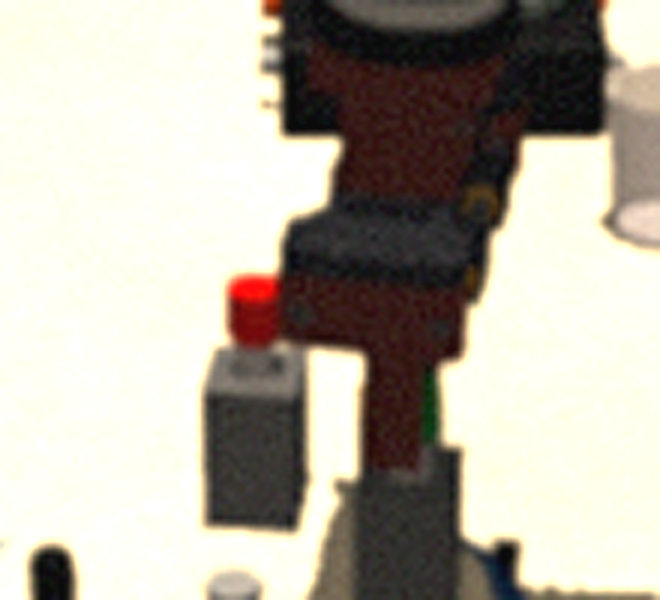

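The tips are at z≈138 (v≈472) with u as expected. Narrowing to just over the knob to feel for centring.

Emit:
{"method": "arm_command", "body": {"deltas": [[0,0,0,0],[0,0,0,0]], "hand": 0.0265}}

```text
t: 11.3
ee_pos: [508.2, 33.2, 138.4]
orientation: [2.241, 0.021, -2.201]
ft_force: [0.3, 0.2, -0.9]
width: 26.6
```

Emit:
{"method": "arm_command", "body": {"deltas": [[0,0,0,0],[0,0,0,0]]}}

```text
t: 11.5
ee_pos: [508.3, 33.1, 138.6]
orientation: [2.241, 0.021, -2.201]
ft_force: [-0.3, 0.3, -0.9]
width: 26.4
```

```bash
python3 go.py 507 33 138 90
python3 - <<'E'
from h import *
im=ctrl.get_image("side")[:,:,::-1]
print((blob(im,'r',(290,210,350,265))[0]-[210,160])*4)
E
```

```text
pos [508.3  33.1 138.6] toolx [ 0.018  0.009 -1.   ] jawdeg -89.4 w 26.4 F [-0.3  0.3 -0.9] t 11.5 q5 1.59
tool delta m [0.0006 0.0001 0.0013]
jaw err deg -0.6 -> yaw about tool x rad 0.01
[409.31914894 244.89361702]
```

Reads zero force, so it's within about 1.5 mm. A quick probe each way to centre.

Emit:
{"method": "arm_command", "body": {"deltas": [[0,-0.001,0,0],[0,-0.001,0,0],[0,0,0,0]]}}

```text
t: 11.85
ee_pos: [508.3, 33.7, 138.8]
orientation: [2.239, 0.019, -2.199]
ft_force: [-0.5, -3.0, -0.5]
width: 26.5
```

Emit:
{"method": "arm_command", "body": {"deltas": [[0,0.0015,0,0],[0,0.0015,0,0],[0,0,0,0]]}}

```text
t: 12.15
ee_pos: [508.5, 31.1, 138.9]
orientation: [2.241, 0.02, -2.199]
ft_force: [-0.5, 0.4, -0.3]
width: 26.4
```

Emit:
{"method": "arm_command", "body": {"deltas": [[0,0.001,0,0],[0,0.001,0,0],[0,0,0,0]]}}

```text
t: 12.45
ee_pos: [508.6, 29.3, 138.9]
orientation: [2.241, 0.02, -2.199]
ft_force: [-0.8, 0.2, 0.1]
width: 26.6
```

Emit:
{"method": "arm_command", "body": {"deltas": [[0,0.001,0,0],[0,0,0,0]]}}

```text
t: 12.65
ee_pos: [508.7, 28.4, 138.9]
orientation: [2.241, 0.021, -2.199]
ft_force: [-0.5, 0.4, -0.1]
width: 26.6
```

Emit:
{"method": "arm_command", "body": {"deltas": [[0,0.001,0,0],[0,0,0,0]]}}

```text
t: 12.85
ee_pos: [508.9, 27.9, 139.2]
orientation: [2.243, 0.021, -2.2]
ft_force: [-0.3, 1.8, 1.0]
width: 26.5
```

```bash
python3 go.py 507 31 138 90
python3 - <<'E'
from h import *
im=ctrl.get_image("side")[:,:,::-1]
print((blob(im,'r',(290,210,350,265))[0]-[210,160])*4)
E
```

```text
pos [508.9  27.9 139.2] toolx [ 0.019  0.01  -1.   ] jawdeg -89.4 w 26.5 F [-0.3  1.8  1. ] t 12.85 q5 1.58
tool delta m [ 0.0011 -0.0031  0.0019]
jaw err deg -0.6 -> yaw about tool x rad 0.01
[409.5        243.79166667]
```

Contacts at y≈33.5 and ≈28, so the centre is 30.8. Centring, then gripping.

Emit:
{"method": "arm_command", "body": {"deltas": [[0.0005,-0.002,0.001,0],[0.0005,-0.0012,0.001,0],[0,0,0,0]]}}

```text
t: 13.2
ee_pos: [506.4, 30.8, 137.8]
orientation: [2.241, 0.021, -2.199]
ft_force: [-0.3, -0.1, 0.6]
width: 26.9
```

```bash
python3 go.py 507 30.8 138 90
```

```text
pos [506.4  30.8 137.8] toolx [ 0.019  0.008 -1.   ] jawdeg -89.4 w 26.9 F [-0.3 -0.1  0.6] t 13.2 q5 1.59
tool delta m [-0.0002  0.     -0.0006]
jaw err deg -0.6 -> yaw about tool x rad 0.01
```

Emit:
{"method": "arm_command", "body": {"deltas": [[0,0,0,0],[0,0,0,0],[0,0,0,0]], "hand": 0.0}}

```text
t: 13.5
ee_pos: [506.4, 30.7, 137.8]
orientation: [2.241, 0.021, -2.199]
ft_force: [1.0, 1.0, -0.4]
width: 23.7
```

```bash
python3 go.py 506.4 30.8 170 90
```

```text
pos [506.4  30.7 137.8] toolx [ 0.019  0.008 -1.   ] jawdeg -89.4 w 23.7 F [ 1.   1.  -0.4] t 13.5 q5 1.59
tool delta m [-0.0322 -0.0004 -0.0006]
jaw err deg -0.6 -> yaw about tool x rad 0.011
```

Gripped at 23.7 mm with about 1 N of side force. Pulling up gently.

Emit:
{"method": "arm_command", "body": {"deltas": [[-0.003,0,0,0],[-0.004,0,-0.0001,0],[-0.004,0,-0.0001,0]]}}

```text
t: 13.8
ee_pos: [505.8, 30.4, 148.7]
orientation: [2.239, 0.02, -2.201]
ft_force: [0.3, -0.4, -1.3]
width: 23.4
```

```bash
python3 go.py 506.4 30.7 169.8 90
```

```text
pos [505.8  30.4 148.7] toolx [ 0.017  0.008 -1.   ] jawdeg -89.4 w 23.4 F [ 0.3 -0.4 -1.3] t 13.8 q5 1.59
tool delta m [-0.0211 -0.0004 -0.001 ]
jaw err deg -0.6 -> yaw about tool x rad 0.011
```

Emit:
{"method": "arm_command", "body": {"deltas": [[-0.004,0,-0.0005,0],[-0.004,-0.0003,-0.0004,0],[-0.004,-0.0002,-0.0002,0]]}}

```text
t: 14.1
ee_pos: [506.7, 30.8, 162.1]
orientation: [2.239, 0.02, -2.201]
ft_force: [-0.2, 0.6, -0.8]
width: 23.2
```

```bash
python3 go.py 506.4 30.7 169.8 90
python3 - <<'E'
from h import *
im=ctrl.get_image("side")[:,:,::-1]
u0,v0=270,170
cv2.imwrite("pics/s13.png",cv2.convertScaleAbs(cv2.resize(im[v0:v0+100,u0:u0+110],None,fx=6,fy=6,interpolation=cv2.INTER_CUBIC),alpha=2,beta=10))
E
```

```text
pos [506.7  30.8 162.1] toolx [ 0.017  0.008 -1.   ] jawdeg -89.4 w 23.2 F [-0.2  0.6 -0.8] t 14.1 q5 1.59
tool delta m [-0.0077  0.0001  0.0001]
jaw err deg -0.6 -> yaw about tool x rad 0.011
```

View pics/s13.png

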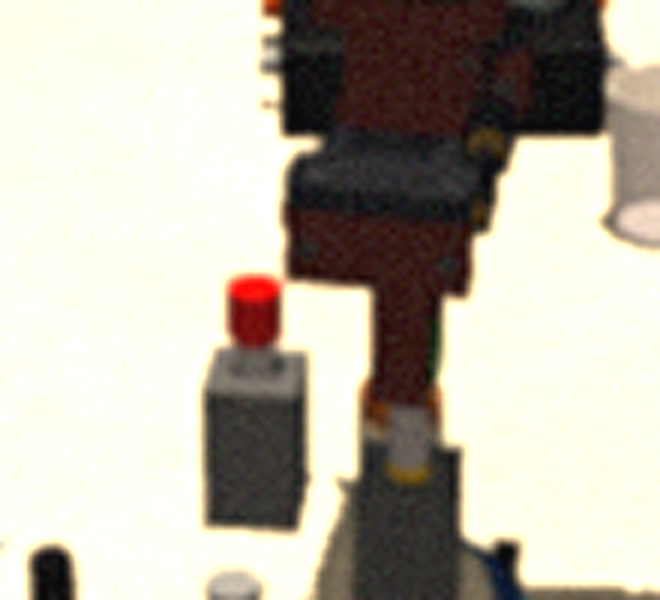

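At 24 mm of lift the yellow band is emerging at crop (405,472), with negligible force. About 8 mm more.

Emit:
{"method": "arm_command", "body": {"deltas": [[-0.003,0,0,0],[-0.003,0,0,0],[-0.001,0,0,0],[0,0,0,0]]}}

```text
t: 14.55
ee_pos: [506.8, 30.8, 170.5]
orientation: [2.24, 0.02, -2.2]
ft_force: [-0.4, 0.1, -1.5]
width: 23.4
```

```bash
python3 go.py 506.4 30.7 169.8 90
python3 - <<'E'
from h import *
im=ctrl.get_image("side")[:,:,::-1]
u0,v0=300,215
print((blob(im,'r',(290,210,350,265))[0]-[210,160])*4)
cv2.imwrite("pics/s14.png",cv2.convertScaleAbs(cv2.resize(im[v0:v0+50,u0:u0+60],None,fx=11,fy=11,interpolation=cv2.INTER_CUBIC),alpha=2,beta=10))
E
```

```text
pos [506.8  30.8 170.5] toolx [ 0.018  0.008 -1.   ] jawdeg -89.4 w 23.4 F [-0.4  0.1 -1.5] t 14.55 q5 1.59
tool delta m [0.0007 0.0001 0.0004]
jaw err deg -0.6 -> yaw about tool x rad 0.011
[407.44827586 244.91954023]
```

View pics/s14.png

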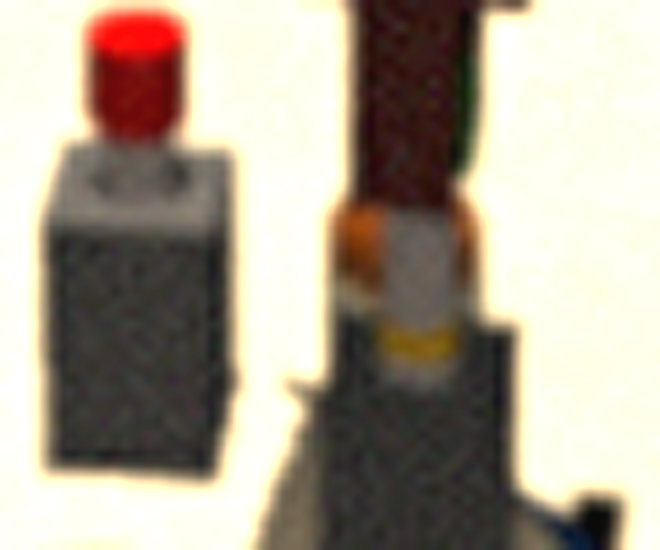

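The lift is 32.7 mm. The whole yellow band shows at crop (418,345) with bare grey rod below it at (418,375) and no black. Red is seated and the disc is in its detent. Handing in.

Run:
```python
from workcell import ctrl
o=ctrl.get_obs();print(o['t'],o['ee_pos'],o['ft_force'],o['width'],abs(o['qvel']).max())
print(ctrl.close_job())
```

```text
14.6 [506.74750579  30.77179342 170.44685412] [-0.65318819  0.6983182  -0.56315424] 23.500751034471335 0.004832178178178789
the job is handed in; nothing more can be done
None
```

The green plunger is in its detent at the yellow pointer and drawn up about 32.7 mm by the arm's readings. The gripper still held it there when I handed the job in at 14.6 s.

**Last checks:**
- **Bands:** The side picture shows the whole yellow band above the barrel, with bare rod below it and no black showing.
- **Hold:** The gripper stood at 23.5 mm on the 24 mm knob. Outside forces were about 1 N and the arm was still.
- **Carousel:** With the handle released, the disc stayed within about 0.02 rad of the detent, judged from the red knob's position in the picture.
- **Red plunger:** It is still seated. I saw no contact with other things, but I did not take a final picture of the whole table.

**What went wrong or disagreed:**
- **First pass missed the handle:** The pose reading did not match the pictures. The fingertips stood about 26 mm higher than it implied, and about 3.5 mm to one side by my first estimate. My first turn went over the handle without touching anything, so I lowered the tool and repeated it.
- **Bump force:** The reading briefly reached about 22 N as the disc went over the bump, against the expected 4 N.
- **Centring:** Because of the offset, I felt for each side of the knob with the jaws (up to 3 N sideways) before gripping. The contacts put the sideways offset nearer 1 mm than 3.5 mm.

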